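Reset the slide chest's humidity dial and shut its lid

TASK

Reset the humidity dial inside the open dry chest by feel: turn it anticlockwise (seen from above) to its stop, then count exactly five clicks back clockwise. Then lift the thumb grip of the lid's folding stay until its knee has passed centre and the stay is unlocked, and lower the lid by its bow handle until it is fully shut, keeping hold so that it never drops. Do not disturb the other things on the sill.

Things in the scene. Friction and masses are not known exactly. Their poses are not given: they have to be found in the camera images.
- chest: dry-storage chest for glass slides: fixed wooden case 340 (x) x 200 (y) x 100 mm (z, to the rim), walls 10 mm; origin at the centre of its underside. Lid hinged along its -y side. Inside: at -x a flat metal deck 52 mm above the origin with only the dial on it; then a rack of five slides (x 5 to 67 mm, tops 91 mm high); inside the +x end wall the folding lid stay.
- dial_grip (a point): on the dial's axis at grip height, at (-85, 8, 88) mm in the chest's frame, 64 mm or more clear of all walls. The dial is a knob: a round grey skirt 72 mm wide, top 64 mm above the chest's underside, and on it an upright black grip bar 64 mm long, 18 mm wide, 30 mm high (from 64 to 94 mm). The point's x axis runs along the bar, z up.
- dial (a joint): turn of the dial, rad: 0 at its hard anticlockwise stop (seen from above), growing clockwise to 4.19. A sprung ball clicks into a notch every 20 degrees (0.349 rad): at 0 (the stop), 0.349, 0.698 and so on. It holds the dial with about 0.1 N m and pulls it into the nearest notch when let go. At the stop the resistance rises well beyond that, sharply.
- stay_thumb (a point): grip point on the thumb grip at the knee of the folding stay: a black round bar 16 mm thick, 56 mm long, along the chest's x axis; this point is 32 mm from its root, 24 mm from its free end. Locked, it is at (106, -13, 80) mm in the chest's frame, so 20 mm below the rim, with 35 mm or more free on both y sides and below. It swings about stay_pivot at 50 mm radius, turning in the fingers.
- stay_pivot (a point): fixed pivot of the stay's lower arm (50 mm), at the x of stay_thumb: (106, 30, 55) mm in the chest's frame, axis along its x. The upper arm (116 mm) runs from knee to lid. Locked, the thumb grip is 43 mm to -y and 25 mm above this pivot; to unlock, swing it up and over toward +y: centre is passed after about 9 mm, 25 mm is plenty. It needs a few N (more if gripped hard) and stays where left.
- stay_knee (a joint): angle of the stay's knee, rad: 0 locked against its stop, 0.25 with both arms in line (centre), more when unlocked and folding, about 2.85 with the lid shut. The lid cannot be lowered until the knee has passed centre.
- lid_hinge (a point): middle of the lid's hinge axis, on the -y rim of the chest at (0, -100, 100) mm in its frame; the axis runs along the point's x axis.
- lid (a joint): lid angle, rad: 0 open (its start, leaning 8 degrees back beyond vertical), 1.71 shut. The lid is a board 340 x 200 x 12 mm, about 0.55 kg, with 0.1 N m of hinge friction and no damper: once past upright toward +y it falls if not held.
- lid_handle (a point): middle of the lid's bow handle: round steel bar 12 mm thick, free over 104 mm, parallel to the hinge, 38 mm clear of the lid's free edge, 244 mm from the hinge axis. Lid open: it is on top, at (0, -141, 341) mm in the chest's frame. Lid shut: it juts out on the +y side, at (0, 144, 107) mm. Being round it turns between the fingers, so it can be held from above all the way down.
- reservoir: bystander: pewter lamp reservoir shaped like an inkwell, 88 mm wide, 62 mm tall; origin at the centre of its underside.
- slide: bystander: glass lantern slide in a dull red card mount, 100 x 100 x 6 mm, lying flat; origin at the centre of its underside.
- lens_hood: bystander: turned boxwood lens hood, an open flared tube 84 mm wide, 62 mm tall; origin at the centre of its underside.
- loupe: bystander: stand loupe, 56 mm wide, 52 mm tall; origin at the centre of its underside.
- blower: bystander: rubber bulb blower, 66 mm wide, 105 mm tall, standing; origin at the centre of its underside.
- hygrometer: bystander: round brass hygrometer, 84 mm wide, 25 mm tall, lying face up; origin at the centre of its underside.
- carrier: bystander: dark wooden double slide carrier frame, 200 x 100 x 12 mm, lying flat; origin at the centre of its underside.
- slide_box: bystander: lidded card slide box, 113 x 103 x 73 mm; origin at the centre of its underside.

How it is judged:
By the outcome, as a careful person would: the job done as asked, in the order asked, and still so for the second after the job is handed in, with the robot touching nothing.
It also fails if it takes over 72 s, if anything falls off the work surface, if the arm or the gripper's body presses on something with over 40 N, if the wrist force passes 120 N, or if a joint passes its speed limit or range.

ROBOT

A 6-joint arm with a two-finger parallel gripper is mounted at the origin on the work surface. World frame = base frame: x ahead of the robot, y to its left, z up, the work surface at z = 0. Lengths are in m, angles in rad, forces in N, time in s.
With the tool pointing down it reaches from about 0.35 to 0.875 m from the base axis. Payload 15.5 kg.
Tool frame: the origin (TCP) lies midway between the tips of the shut fingers; the grasp point (between the pads) lies 19 mm behind it; z points along the fingers, y is the line along which they close (so a half turn about z gives the same grasp; the last joint's range is limited). The gripper opens to 85 mm and grips with 20 to 120 N. Pads are 22 mm wide; open, the fingers measure 114 mm over their backs; the gripper's body (76 mm by 85 mm) begins 54 mm behind the grasp point. The pads swing forward as they close: fully open they stand 13 mm farther back than shut.
Start: joints at [1.167, 0.494, 1.345, -0, 1.302, -0.096], TCP at [0.19, 0.595, 0.206] pointing down, gripper open.
Joint ranges: [-2.91, 2.91], [-0.82, 2.16], [0.22, 2.67], [-1.22, 4.37], [0.12, 2.79], [-3.08, 3.08]. Speed limits (rad/s): [1.89, 1.89, 2.57, 3.01, 3.01, 3.01].

INTERFACE

Orientations are given as a 3x3 rotation matrix whose columns are the frame's x, y, z axes.
In Python, from station import manip gives the robot as it stands.
- The arm moves only by the tool send_rows, never from a script. Its argument "increments" is a list of rows, each a list of 3 entries, a list of its own where there are three numbers: the closure, from -1 (fully open) to 1 (shut), then the shift along the tool's x, y, z as a fraction of full scale, then the turn, a rotation vector about the tool's x, y, z as a fraction of full scale. In form: [[gripper, [dx, dy, dz], [ax, ay, az]], ...]. A call has 1 to 12 rows; each row is the pose to reach, as a shift and turn from the pose commanded when the call began, along the tool's axes at that moment; what a row does not reach only later rows make up. Full scale, the value 1, is 0.12 m for a shift and 45 degrees for a turn. A row lasts 1/8 s, in which the tool goes at most 62.5 mm and 10.7 degrees, less where a joint would pass 70% of its speed; a pose out of reach is approached as far as the arm can. A call with a number of a shift or a turn outside -1 to 1 is refused whole. A call with a gripper value outside its range is refused whole. The fingers move at their own pace and stop on an object; "grip_force" is the grip in N (left out, the last holds). Time passes only in rows, so rows that repeat a pose let the fingers close. It gives the time, the measured TCP pose, the force, the opening and the grip force at its end, in the units of the state.
- manip.state(): the state, without advancing time (a new reading comes with each control period).
- manip.read_camera(name): name is "side" or "top" or "wrist"; returns a dict with "pixels" (480x640x3 uint8, red, green, blue), "vfov" (degrees; the focal length in pixels is half the picture's height over the tangent of half this angle, whatever the lens; pixels are square), "cx", "cy" (the principal point, pixels), "T" (4x4, takes a point from camera to world coordinates). Camera axes: x right, y down, z forward; pixel columns grow to the right and rows downward; lengths in m; the calibration is good to about 2 mm. A picture is of the moment at which its call begins. There is no depth.
- manip.hand_in(): hands the job in; it is judged then, once.
Trained networks look in a picture, given as the dict that the camera call returned (one of the last four; its "shot" number tells which), for a name from the list of things; names that differ only in an ending like _2 or _b are one class to them, and where a whole thing is asked for, a point or a joint stands for the part that bears it (a point fixed in the world has none). Each returns a list of dicts, best first, with "score" (0 to 1); they miss things now and then, are a little off and sometimes report something else, mostly with a low value. They report only what shows in the picture. A call takes as long as a camera call.
- manip.look_for(label, picture): "position" ([column, row] in pixels, amid what is visible of it).
- manip.tip_of(label, picture): "position" ([column, row] in pixels: a listed point, or the origin of a listed thing).
The state is a dict: "clock": time; "joint_positions": joint angles; "qd": joint speeds; "effort": joint torques, N m; "tcp_pos": TCP position; "orientation": TCP orientation; "ft_force": force on the tool from outside, world axes, zero at the start; "torque": the same for the moment, N m; "opening": finger opening in m; "grasp_force": force on a finger pad.
Only numpy, scipy, OpenCV 4.12 (cv2) and the standard library are available. Lean on these libraries where they do the work, as an engineer would, in place of code of your own. Each camera call takes 0.05 s, during which the arm holds its last target. There are 200 camera calls.

## Working session

There is one attempt and no reset: what is moved stays moved. The work goes in short steps, Python scripts to look and compute and a tool call to move; the robot and the scene stay as the last step left them, time stands still between calls to the robot, and variables do not carry over. Pictures are saved under pics/ and viewed, at most 10 in all, crops included, and the job is handed in when it is done.

Besides the shell and the picture viewer there is one more tool, called as a command line: name --argument value ..., lists and objects as JSON in quotes. send_rows: Moves the arm, as the interface text tells. Its arguments: {"type":"object","properties":{"increments":{"type":"array","items":{"type":"array"}},"grip_force":{"type":"number"}},"required":["increments"]}

```bash
mkdir -p pics; ls; cat > h.py <<'E'
import numpy as np, cv2
from station import manip
def shot(n,f=None):
    p=manip.read_camera(n)
    if f: cv2.imwrite('pics/'+f,p['pixels'][:,:,::-1])
    return p
def F(p): return 240/np.tan(np.radians(p['vfov'])/2)
def proj(p,X):
    c=np.linalg.inv(p['T'])@np.r_[X,1]; return np.array([p['cx']+F(p)*c[0]/c[2],p['cy']+F(p)*c[1]/c[2]])
def ray(p,uv):
    d=np.array([(uv[0]-p['cx'])/F(p),(uv[1]-p['cy'])/F(p),1]); return p['T'][:3,3],p['T'][:3,:3]@d
def atz(p,uv,z):
    o,d=ray(p,uv); return o+d*(z-o[2])/d[2]
E
python3 - <<'E'
from h import *
for n in ['top','side']:
    p=shot(n,n+'0.png'); print(n,p['vfov'],p['cx'],p['cy'],p['T'].round(3).tolist())
    for l in ['chest','dial_grip','stay_thumb','stay_pivot','lid_hinge','lid_handle']:
        print(l,[(np.round(r['position']),round(r['score'],2)) for r in manip.tip_of(l,p)[:2]])
s=manip.state(); print(s)
E
```

```text
pics
top 44.01252129550661 324.4724121231416 240.37404203430887 [[-0.029, -0.982, 0.185, 0.27], [-0.999, 0.031, 0.011, -0.013], [-0.017, -0.185, -0.983, 1.607], [0.0, 0.0, 0.0, 1.0]]
chest [(array([340., 242.]), 0.8)]
dial_grip [(array([334., 210.]), 0.62), (array([303., 244.]), 0.36)]
stay_thumb [(array([481., 333.]), 0.69), (array([342., 282.]), 0.56)]
stay_pivot [(array([358., 279.]), 0.93)]
lid_hinge [(array([302., 244.]), 0.59)]
lid_handle [(array([277., 227.]), 0.95)]
side 50.81169236322957 325.28583467962704 240.82913390811942 [[0.748, -0.353, 0.562, -0.307], [-0.664, -0.385, 0.641, -0.92], [-0.01, -0.853, -0.522, 0.979], [0.0, 0.0, 0.0, 1.0]]
chest [(array([355., 302.]), 0.69), (array([422., 304.]), 0.28)]
dial_grip [(array([372., 270.]), 0.64)]
stay_thumb [(array([326., 295.]), 0.53)]
stay_pivot [(array([335., 308.]), 0.79)]
lid_hinge [(array([335., 311.]), 0.51)]
lid_handle [(array([310., 196.]), 0.86)]
{'clock': 0.7, 'joint_positions': array([ 1.16653056e+00,  4.93561787e-01,  1.34550030e+00,  1.25920199e-05,
        1.30248694e+00, -9.55147423e-02]), 'qd': array([-0.00120676,  0.00034866, -0.00073981, -0.00055651,  0.00209739,
       -0.00023121]), 'effort': array([-3.21698753e-03, -8.81853104e+01, -3.84206200e+01, -5.81230296e-06,
        1.41785207e-03, -4.00549789e-05]), 'tcp_pos': array([0.18992275, 0.59545292, 0.20650064]), 'orientation': array([[-9.52712823e-01,  3.03872138e-01,  5.99967464e-06],
       [ 3.03872138e-01,  9.52712822e-01,  4.48908358e-05],
       [ 7.92510727e-06,  4.45912089e-05, -9.99999999e-01]]), 'ft_force': array([-0.16851921, -0.00314161,  0.69242476]), 'torque': array([-0.0103058 ,  0.01680759,  0.01234905]), 'grasp_force': 0.0, 'opening': 0.0852906458978385}
```

View pics/top0.png

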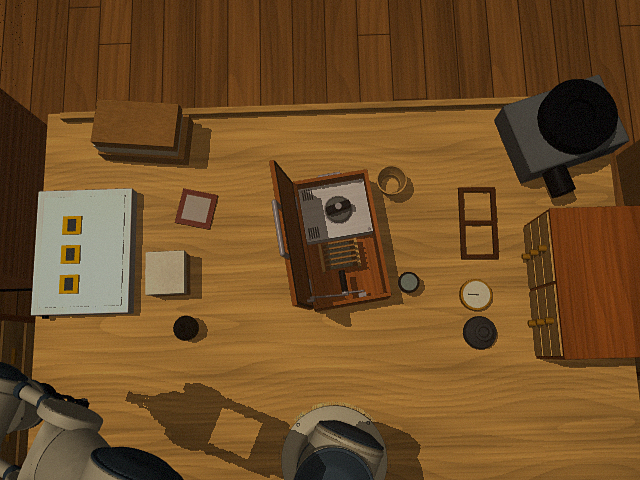

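View pics/side0.png

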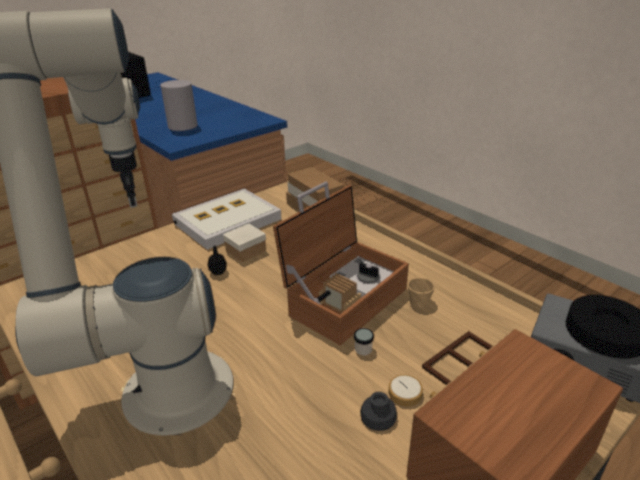

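The top view shows the chest at about (330,240) px with its lid leaning to image left. The dial is at (340,207), the stay at (345,290), the loupe at (408,283) and the lens hood at (392,181). In the side view the lid handle is at (313,190) and the dial at (370,270). Next I fit the pose.

```bash
cat >> h.py <<'E'
from scipy.optimize import least_squares
PTS=dict(chest=(0,0,0),dial_grip=(-85,8,88),stay_thumb=(106,-13,80),stay_pivot=(106,30,55),lid_hinge=(0,-100,100),lid_handle=(0,-141,341))
def w(q,P):
    c,s=np.cos(q[2]),np.sin(q[2]); P=np.array(P)/1000
    return np.array([q[0]+c*P[0]-s*P[1],q[1]+s*P[0]+c*P[1],P[2]+(q[3] if len(q)>3 else 0)])
E
python3 - <<'E'
from h import *
obs=[]
for n in ['top','side']:
    p=shot(n)
    for l in PTS:
        for r in manip.tip_of(l,p)[:2]: 
            if r['score']>.3: obs.append((n,p,l,r['position']))
def res(q): return np.concatenate([proj(p,w(q,PTS[l]))-u for n,p,l,u in obs])
p=obs[0][1]; c=atz(p,(335,242),0.05); print(c)
s=least_squares(res,[c[0],c[1],np.pi+.2,0],loss='soft_l1',f_scale=2); print(s.x)
for (n,p,l,u),r in zip(obs,res(s.x).reshape(-1,2)): print(n,l,np.round(u,1),r.round(1))
q=s.x
for l in PTS: print(l,w(q,PTS[l]).round(4))
# edges for manual check
for n in['top','side']:
    p=[o[1] for o in obs if o[0]==n][0]; im=p['pixels'][:,:,::-1].copy()
    C=[(-170,-100,100),(170,-100,100),(170,100,100),(-170,100,100)]
    for z in(0,100):
        cv2.polylines(im,[np.array([proj(p,w(q,(a,b,z))) for a,b,_ in C]).round().astype(int)],True,(0,255,0),1)
    for l in PTS: cv2.circle(im,tuple(proj(p,w(q,PTS[l])).round().astype(int)),2,(255,0,255),-1)
    x=im[130:350,230:450]; cv2.imwrite(f'pics/f_{n}.png',x)
a=np.hstack([cv2.resize(cv2.imread(f'pics/f_{n}.png'),(400,400),interpolation=cv2.INTER_CUBIC) for n in('top','side')]); cv2.imwrite('pics/f1.png',a)
p=manip.read_camera('top')
for l,h in dict(loupe=.0,lens_hood=0,blower=0,slide=0,slide_box=0,hygrometer=0,carrier=0,reservoir=0).items():
    print(l,[(atz(p,r['position'],h).round(3),round(r['score'],2)) for r in manip.tip_of(l,p)[:2]])
E
```

```text
[ 0.55836591 -0.02343004  0.05      ]
[ 0.5624441  -0.03726295  3.29785341 -0.0050503 ]
top chest [338.7 244.6] [ 1.3 -0.6]
top dial_grip [336.7 208.4] [ 0.4 -2. ]
top dial_grip [168.  275.7] [169.1 -69.3]
top stay_thumb [344.2 278.1] [-1.2  0.9]
top stay_pivot [360.3 276.5] [-1.4  0.6]
top lid_hinge [301.2 239.5] [1.2 4.7]
top lid_handle [279.1 229.4] [-1.  -1.4]
side chest [351.3 300.6] [-2.   2.3]
side chest [403.5 395.6] [-54.2 -92.7]
side dial_grip [369.5 272.6] [-1.2 -4.3]
side stay_thumb [322.6 295.6] [1.5 1.7]
side stay_pivot [333.6 309.8] [2.1 0.2]
side lid_hinge [325.5 260.9] [-1.4  4. ]
side lid_handle [312.3 191.4] [ 0.  -0.1]
chest [ 0.5624 -0.0373 -0.0051]
dial_grip [ 0.6477 -0.0319  0.0829]
stay_thumb [ 0.4557 -0.0409  0.0749]
stay_pivot [ 0.4624 -0.0834  0.0499]
lid_hinge [0.5469 0.0615 0.0949]
lid_handle [0.5405 0.102  0.3359]
loupe [(array([ 0.452, -0.216,  0.   ]), 0.85)]
lens_hood [(array([ 0.723, -0.178,  0.   ]), 0.78), (array([0.492, 0.438, 0.   ]), 0.37)]
blower [(array([0.339, 0.379, 0.   ]), 0.89), (array([0.677, 0.366, 0.   ]), 0.54)]
slide []
slide_box [(array([0.491, 0.44 , 0.   ]), 0.68)]
hygrometer [(array([ 0.416, -0.395,  0.   ]), 0.59)]
carrier [(array([ 0.599, -0.416,  0.   ]), 0.93), (array([0.57 , 0.069, 0.   ]), 0.37)]
reservoir [(array([ 0.314, -0.404,  0.   ]), 0.89)]
```

View pics/f1.png

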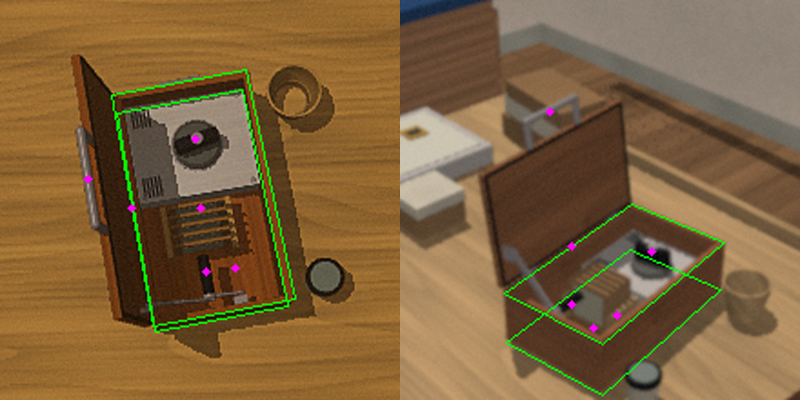

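The fit is good to about 5 mm; I'll refine it with the wrist camera from above the chest. Now I rise and traverse over it.

send_rows --increments '[[-1,[0,0,-1],[0,0,0]],[-1,[0,0,-1],[0,0,0]],[-1,[0,0,-1],[0,0,0]]]'

```text
clock: 2.22
tcp_pos: [0.1907, 0.5972, 0.3315]
orientation: [[-0.953, 0.304, 0.003], [0.304, 0.953, 0.008], [-0.001, 0.008, -1.0]]
ft_force: [-0.5, -0.6, -0.4]
opening: 0.0853
grasp_force: 0.0
```

send_rows --increments '[[-1,[0,0,-1],[0,0,0]],[-1,[0,0,-1],[0,0,0]],[-1,[0,0,-1],[0,0,0]]]'

```text
clock: 2.6
tcp_pos: [0.1904, 0.5965, 0.4508]
orientation: [[-0.953, 0.304, 0.003], [0.304, 0.953, 0.007], [-0.001, 0.007, -1.0]]
ft_force: [-0.4, -0.1, -1.1]
opening: 0.0855
grasp_force: 0.0
```

send_rows --increments '[[-1,[-0.85,-0.7,0],[0,0,0]],[-1,[-0.85,-0.7,0],[0,0,0]],[-1,[-0.85,-0.7,0],[0,0,0]],[-1,[-0.85,-0.7,0],[0,0,0]]]'

```text
clock: 3.1
tcp_pos: [0.2617, 0.4842, 0.4459]
orientation: [[-0.952, 0.305, -0.001], [0.305, 0.952, -0.0], [0.0, -0.001, -1.0]]
ft_force: [0.3, -0.3, -0.1]
opening: 0.0849
grasp_force: 0.0
```

send_rows --increments '[[-1,[-0.85,-0.7,0],[0,0,0]],[-1,[-0.85,-0.7,0],[0,0,0]],[-1,[-0.85,-0.7,0],[0,0,0]],[-1,[-0.85,-0.7,0],[0,0,0]]]'

```text
clock: 3.6
tcp_pos: [0.3331, 0.3741, 0.4461]
orientation: [[-0.953, 0.304, -0.001], [0.304, 0.953, -0.0], [0.001, -0.0, -1.0]]
ft_force: [0.3, 0.2, -0.1]
opening: 0.0853
grasp_force: 0.0
```

send_rows --increments '[[-1,[-0.85,-0.7,0],[0,0,0]],[-1,[-0.85,-0.7,0],[0,0,0]],[-1,[-0.85,-0.7,0],[0,0,0]],[-1,[-0.85,-0.7,0],[0,0,0]]]'

```text
clock: 4.1
tcp_pos: [0.4047, 0.2635, 0.4462]
orientation: [[-0.953, 0.303, -0.001], [0.303, 0.953, 0.0], [0.001, 0.0, -1.0]]
ft_force: [0.3, 0.9, 0.3]
opening: 0.0856
grasp_force: 0.0
```

send_rows --increments '[[-1,[-0.85,-0.7,0],[0,0,0]],[-1,[-0.85,-0.7,0],[0,0,0]],[-1,[-0.85,-0.7,0],[0,0,0]],[-1,[-0.85,-0.7,0],[0,0,0]]]'

```text
clock: 4.6
tcp_pos: [0.4763, 0.1528, 0.4462]
orientation: [[-0.953, 0.303, -0.001], [0.303, 0.953, 0.0], [0.001, 0.0, -1.0]]
ft_force: [-0.3, 0.1, -0.0]
opening: 0.0855
grasp_force: 0.0
```

send_rows --increments '[[-1,[-0.85,-0.7,0],[0,0,0]],[-1,[-0.85,-0.7,0],[0,0,0]],[-1,[-0.85,-0.7,0],[0,0,0]],[-1,[-0.85,-0.7,0],[0,0,0]]]'

```text
clock: 5.1
tcp_pos: [0.5479, 0.042, 0.4464]
orientation: [[-0.953, 0.303, -0.0], [0.303, 0.953, 0.0], [0.001, 0.0, -1.0]]
ft_force: [0.1, 0.2, 0.2]
opening: 0.0853
grasp_force: 0.0
```

send_rows --increments '[[-1,[-0.85,-0.7,0],[0,0,0]],[-1,[-0.85,-0.7,0],[0,0,0]],[-1,[-0.85,-0.7,0],[0,0,0]],[-1,[-0.85,-0.7,0],[0,0,0]]]'

```text
clock: 5.6
tcp_pos: [0.6196, -0.0688, 0.4466]
orientation: [[-0.953, 0.303, -0.0], [0.303, 0.953, 0.0], [0.0, 0.0, -1.0]]
ft_force: [-0.2, 0.2, -0.1]
opening: 0.0853
grasp_force: 0.0
```

```bash
python3 - <<'E'
from h import *
p=shot('wrist','w1.png'); s=manip.state(); print(s['clock'],s['tcp_pos'],s['joint_positions'].round(2),p['T'].round(3).tolist(),p['vfov'])
for l in PTS: print(l,[(np.round(r['position'],1),round(r['score'],2)) for r in manip.tip_of(l,p)[:2]])
E
```

```text
5.65 [ 0.61935133 -0.06852185  0.44689059] [-0.21  0.37  0.91  0.    1.86 -1.47] [[0.302, 0.907, 0.294, 0.545], [0.953, -0.288, -0.093, -0.045], [0.001, 0.308, -0.951, 0.614], [0.0, 0.0, 0.0, 1.0]] 59.258883330991345
chest [(array([325. , 119.4]), 0.87)]
dial_grip [(array([348.5, 184.7]), 0.69)]
stay_thumb [(array([298.9,  25.9]), 0.55), (array([46.6, 91.3]), 0.51)]
stay_pivot [(array([270.5,  48.2]), 0.72)]
lid_hinge [(array([408.7,  81.8]), 0.93)]
lid_handle [(array([561.1,  22.1]), 0.75), (array([43.7, 92.7]), 0.69)]
```

View pics/w1.png

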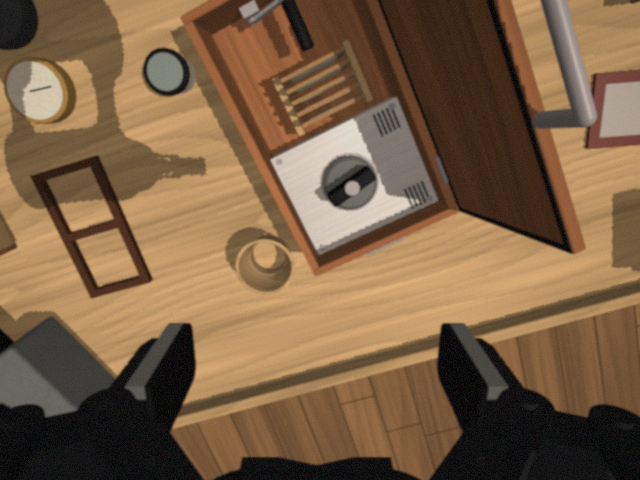

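The wrist view shows the rim corners at about (317,273), (457,210) and (183,17). The dial bar runs from about (328,200) to (376,178) with a light dot at (352,188). I'll refine using the corners and a segmentation of the bar.

```bash
python3 - <<'E'
from h import *
p=shot('wrist'); t=shot('top')
a,b,c=[atz(p,u,.1) for u in[(317,273),(457,210),(183,17)]]
print(a,b,c,np.linalg.norm(a-b),np.linalg.norm(a-c))
obs=[(p,(-170,100,100),(317,273)),(p,(-170,-100,100),(457,210)),(p,(170,100,100),(183,17))]*2
for l in PTS:
  if l in('lid_handle',): continue
  for P in(p,t):
    r=manip.tip_of(l,P)
    if r and r[0]['score']>.5: obs.append((P,PTS[l],r[0]['position']))
res=lambda q:np.concatenate([proj(P,w(q,X))-u for P,X,u in obs])
s=least_squares(res,[.56,-.037,3.298],loss='soft_l1',f_scale=1.5); print(s.x); 
for o,r in zip(obs,res(s.x).reshape(-1,2)): print(o[0] is p,o[1],r.round(1))
for l in PTS: print(l,w(s.x,PTS[l]).round(4))
im=p['pixels']; hsv=im.max(2).astype(int)
sub=im[140:225,300:395]
cv2.imwrite('pics/d.png',cv2.resize(sub[:,:,::-1],None,fx=8,fy=6.5,interpolation=cv2.INTER_NEAREST))
m=(hsv<40).astype(np.uint8); m[:150]=0;m[220:]=0;m[:,:312]=0;m[:,385:]=0
n,lab,st,ce=cv2.connectedComponentsWithStats(m)
k=1+np.argmax(st[1:,4]); ys,xs=np.where(lab==k); print(st[k],ce[k],cv2.minAreaRect(np.c_[xs,ys].astype(np.float32)))
E
```

```text
[ 0.74191447 -0.10725401  0.1       ] [0.71425154 0.08478154 0.1       ] [ 0.4117109  -0.15578978  0.1       ] 0.19401775031884536 0.33375157536594896
[ 0.56288493 -0.0346625   3.28875603]
True (-170, 100, 100) [-0.1  2.9]
True (-170, -100, 100) [3.8 0.5]
True (170, 100, 100) [-3.2 -1.4]
True (-170, 100, 100) [-0.1  2.9]
True (-170, -100, 100) [3.8 0.5]
True (170, 100, 100) [-3.2 -1.4]
True (0, 0, 0) [1.3 0.1]
False (0, 0, 0) [143.1  35.7]
True (-85, 8, 88) [1.3 0.7]
False (-85, 8, 88) [ 1.5 -3.8]
True (106, -13, 80) [1.8 1.1]
False (106, -13, 80) [-67.2  -3.4]
True (106, 30, 55) [-3.  -3.2]
True (0, -100, 100) [-0.9 -1.2]
chest [ 0.5629 -0.0347  0.    ]
dial_grip [ 0.6481 -0.0301  0.088 ]
stay_thumb [ 0.4561 -0.0373  0.08  ]
stay_pivot [ 0.4624 -0.0799  0.055 ]
lid_hinge [0.5482 0.0643 0.1   ]
lid_handle [0.5422 0.1048 0.341 ]
[329 166  46  39 497] [349.41851107 184.86720322] ((351.1283874511719, 184.979736328125), (15.925928115844727, 49.98649215698242), 54.46232223510742)
```

View pics/d.png

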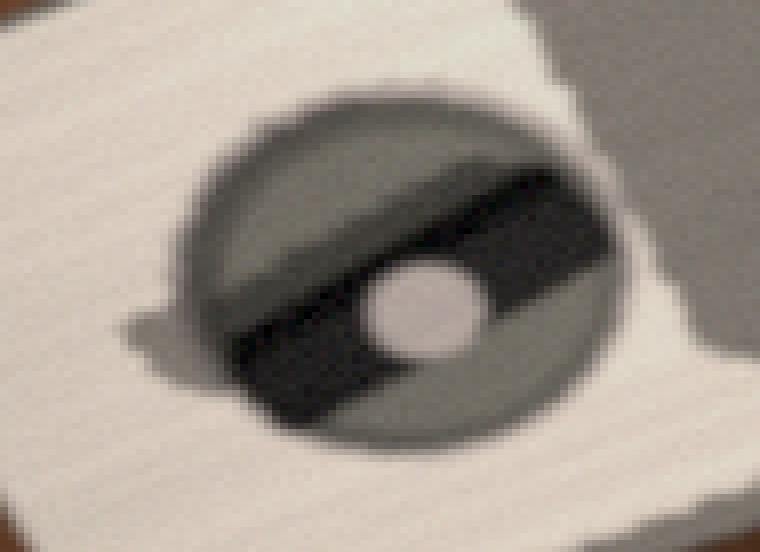

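The enlarged dial shows the cap dot at about (353,187) px, with the bar's ends at about (373,173) and (333,200).

```bash
cat >> h.py <<'E'
from scipy.spatial.transform import Rotation as Ro
def Rdown(yaw_y): # tool pointing down, tool y axis along world heading yaw_y
    y=np.array([np.cos(yaw_y),np.sin(yaw_y),0]); z=np.array([0,0,-1.]); return np.c_[np.cross(y,z),y,z]
def inc(pos,R=None):
    s=manip.state(); R0=s['orientation']; R=R0 if R is None else R
    d=R0.T@(np.array(pos)-s['tcp_pos'])/.12; a=Ro.from_matrix(R0.T@R).as_rotvec()/(np.pi/4)
    print('shift',d.round(3),'turn',a.round(3),'t',s['clock']); return d,a
E
python3 - <<'E'
from h import *
p=shot('wrist')
c=atz(p,(353.1,187.4),.094);e=[atz(p,u,.094) for u in[(373.1,172.6),(333.1,199.7)]]
m=(e[0]+e[1])/2; d=e[0]-e[1]; th=np.arctan2(d[1],d[0]); print(c,m,np.linalg.norm(d),np.degrees(th), 'chest rel bar', np.degrees(th-3.289))
for dy in(np.pi/2,-np.pi/2):
    inc([c[0],c[1],.2],Rdown(th+dy))
print(manip.state()['joint_positions'])
E
```

```text
[ 0.64893056 -0.03167151  0.094     ] [ 0.64751824 -0.03151999  0.094     ] 0.05923567629411517 107.09611692179465 chest rel bar -81.34970189673312
shift [-0.132  0.384  2.054] turn [ 0.     0.    -2.773] t 6.6
shift [-0.132  0.384  2.054] turn [ 0.    -0.     1.227] t 6.6
[-2.09316495e-01  3.75677958e-01  9.10471865e-01  1.57172529e-05
  1.85546435e+00 -1.47126901e+00]
```

send_rows --increments '[[-1,[-0.13,0.38,1],[0,0,0.2]],[-1,[-0.13,0.38,1],[0,0,0.4]],[-1,[-0.13,0.38,1],[0,0,0.6]],[-1,[-0.13,0.38,1],[0,0,0.8]],[-1,[-0.13,0.38,1],[0,0,1]]]'

```text
clock: 7.22
tcp_pos: [0.6486, -0.0319, 0.3263]
orientation: [[-0.454, 0.891, -0.0], [0.891, 0.454, 0.0], [0.0, -0.0, -1.0]]
ft_force: [0.6, -0.2, -0.1]
opening: 0.0855
grasp_force: 0.0
```

send_rows --increments '[[-1,[0,0,0.4],[0,0,0.2]],[-1,[0,0,0.8],[0,0,0.4]],[-1,[0,0,0.9],[0,0,0.6]],[-1,[0,0,0.9],[0,0,0.8]],[-1,[0,0,0.9],[0,0,1]]]'

```text
clock: 7.85
tcp_pos: [0.6485, -0.032, 0.2182]
orientation: [[0.309, 0.951, -0.0], [0.951, -0.309, 0.0], [-0.0, -0.0, -1.0]]
ft_force: [-0.5, -0.8, -0.1]
opening: 0.0851
grasp_force: 0.0
```

send_rows --increments '[[-1,[0,0,0],[0,0,0.2]],[-1,[0,0,0],[0,0,0.4]],[-1,[0,0,0],[0,0,0.6]],[-1,[0,0,0],[0,0,0.8]],[-1,[0,0,0],[0,0,1]]]'

```text
clock: 8.48
tcp_pos: [0.6486, -0.0321, 0.2185]
orientation: [[0.891, 0.454, 0.0], [0.454, -0.891, -0.0], [0.0, 0.0, -1.0]]
ft_force: [-0.0, -0.3, -0.4]
opening: 0.0853
grasp_force: 0.0
```

send_rows --increments '[[-1,[0,0,0],[0,0,0.2]],[-1,[0,0,0],[0,0,0.4]],[-1,[0,0,0],[0,0,0.6]],[-1,[0,0,0],[0,0,0.8]],[-1,[0,0,0],[0,0,1]]]'

```text
clock: 9.1
tcp_pos: [0.6486, -0.032, 0.2185]
orientation: [[0.951, -0.309, -0.0], [-0.309, -0.951, 0.0], [-0.0, -0.0, -1.0]]
ft_force: [-0.3, 0.6, 0.2]
opening: 0.0851
grasp_force: 0.0
```

send_rows --increments '[[-1,[0,0,0],[0,0,0.2]],[-1,[0,0,0],[0,0,0.4]],[-1,[0,0,0],[0,0,0.6]],[-1,[0,0,0],[0,0,0.8]],[-1,[0,0,0],[0,0,1]],[-1,[0,0,0],[0,0,1]]]'

```text
clock: 9.85
tcp_pos: [0.6486, -0.032, 0.2184]
orientation: [[0.459, -0.888, -0.0], [-0.888, -0.459, -0.0], [-0.0, 0.0, -1.0]]
ft_force: [-0.2, -0.3, 0.4]
opening: 0.0854
grasp_force: 0.0
```

```bash
python3 - <<'E'
from h import *
p=shot('wrist','w2.png')
inc([.6487,-.0315,.069],Rdown(np.radians(107.1-90)));print(manip.state()['joint_positions'].round(2))
for l in['dial_grip']: print([(np.round(r['position'],1),round(r['score'],2),atz(p,r['position'],.088)) for r in manip.tip_of(l,p)[:2]])
E
```

```text
shift [-0.003 -0.003  1.246] turn [ 0.     0.    -3.769] t 9.9
[-0.14  0.52  1.26 -0.    1.36  2.52]
[(array([313. , 219.2]), 0.79, array([ 0.65202091, -0.03273235,  0.088     ]))]
```

View pics/w2.png

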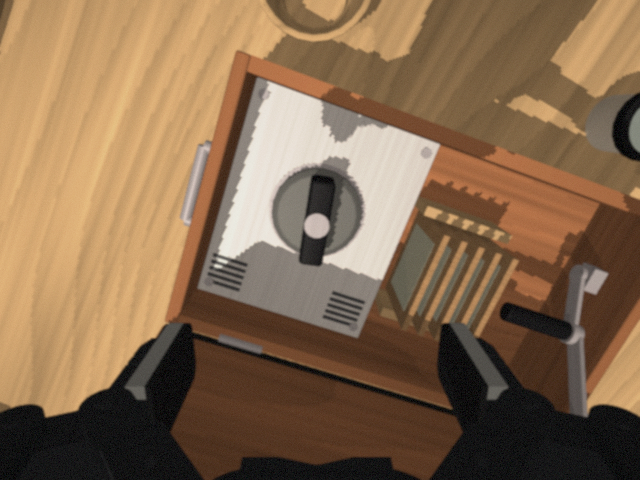

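This view shows the dial dot at (317,225), with the bar's top face running from about (322,181) to (311,262). The thumb grip lies at about (535,321), and rim corners are at (239,53) and (172,319).

```bash
python3 - <<'E'
from h import *
p=shot('wrist')
c=atz(p,(316.5,225.5),.094);
im=p['pixels'];m=(im.max(2)<45).astype(np.uint8); m[:170]=0;m[270:]=0;m[:,:290]=0;m[:,345:]=0
ys,xs=np.where(m); l=cv2.fitLine(np.c_[xs,ys].astype(np.float32),2,0,.01,.01).ravel(); print(l,len(xs))
e=[atz(p,l[2:]+k*l[:2],.09) for k in(-30,30)]; d=e[0]-e[1]; th=np.arctan2(d[1],d[0]); print('centre',c,'bar deg',np.degrees(th)%180)
inc([c[0],c[1],.069],Rdown(np.radians(107.1+90)))
a,b=[atz(p,u,.1) for u in[(239,53),(172,319)]]; print(a,b,np.linalg.norm(a-b))
for q in PTS:
    r=manip.tip_of(q,p)
    if r: print(q,np.round(r[0]['position'],1),round(r[0]['score'],2),atz(p,r[0]['position'],PTS[q][2]/1000).round(4))
E
```

```text
[ 1.5079886e-01 -9.8856449e-01  3.1959903e+02  2.1508517e+02] 1045
centre [ 0.64832119 -0.03114749  0.094     ] bar deg 109.24714602478551
shift [-0.007 -0.002  1.246] turn [-0.    -0.     0.231] t 10.0
[ 0.743017   -0.10868934  0.1       ] [0.71197424 0.08268126 0.1       ] 0.19387202572972598
chest [397.5 235.3] 0.81 [ 0.5632 -0.0353  0.    ]
dial_grip [317.7 221.1] 0.81 [ 0.6483 -0.033   0.088 ]
stay_thumb [531.8 319.5] 0.87 [ 0.4558 -0.0384  0.08  ]
stay_pivot [542.2 262.7] 0.57 [ 0.4612 -0.0803  0.055 ]
lid_hinge [370.7 386.6] 0.62 [0.549  0.0656 0.1   ]
lid_handle [314.6 220.9] 0.61 [ 0.6805 -0.0918  0.341 ]
```

send_rows --increments '[[-1,[-0.005,0,0.45],[0,0,0.2]],[-1,[-0.005,0,0.9],[0,0,0.2]],[-1,[-0.005,0,0.9],[0,0,0.2]]]'

```text
clock: 10.68
tcp_pos: [0.6457, -0.0312, 0.1073]
orientation: [[0.315, -0.949, -0.007], [-0.949, -0.315, 0.001], [-0.003, 0.006, -1.0]]
ft_force: [0.2, 0.7, 0.4]
opening: 0.0852
grasp_force: 0.0
```

send_rows --grip_force 60 --increments '[[-1,[0,0,0.17],[0,0,0]],[-1,[0,0,0.34],[0,0,0]],[-1,[0,0,0.34],[0,0,0]],[1,[0,0,0.34],[0,0,0]],[1,[0,0,0.34],[0,0,0]],[1,[0,0,0.34],[0,0,0]],[1,[0,0,0.34],[0,0,0]],[1,[0,0,0.34],[0,0,0]]]'

```text
clock: 11.68
tcp_pos: [0.6483, -0.0315, 0.0697]
orientation: [[0.314, -0.949, -0.0], [-0.949, -0.314, -0.0], [-0.0, 0.0, -1.0]]
ft_force: [0.4, 0.2, -0.3]
opening: -0.0002
grasp_force: 0.0
```

```bash
cat >> h.py <<'E'
def rep():
    s=manip.state(); R=s['orientation']; print('t',s['clock'],'pos',s['tcp_pos'].round(4),'yhead',np.degrees(np.arctan2(R[1,1],R[0,1])).round(2),'F',s['ft_force'].round(1),'T',s['torque'].round(3),'open',round(s['opening'],4),round(s['grasp_force'],1),'q6',s['joint_positions'][5].round(3))
E
python3 -c "
from h import *
rep()"
```

```text
t 11.675 pos [ 0.6483 -0.0315  0.0697] yhead -161.69 F [ 0.4  0.2 -0.3] T [-0.019 -0.025  0.034] open -0.0002 0.0 q6 2.682
```

```bash
python3 - <<'E'
from h import *
p=shot('wrist'); t=shot('side'); 
a=p['pixels'][:,:,::-1]; b=cv2.resize(t['pixels'][200:340,260:440,::-1],(617,480),interpolation=cv2.INTER_CUBIC)
cv2.imwrite('pics/w3.png',cv2.resize(np.hstack([a,b]),(800,305)))
rep()
E
```

```text
t 11.775 pos [ 0.6482 -0.0315  0.0696] yhead -161.7 F [ 0.7  0.3 -0.4] T [ 0.007  0.006 -0.023] open -0.0004 0.0 q6 2.682
```

View pics/w3.png

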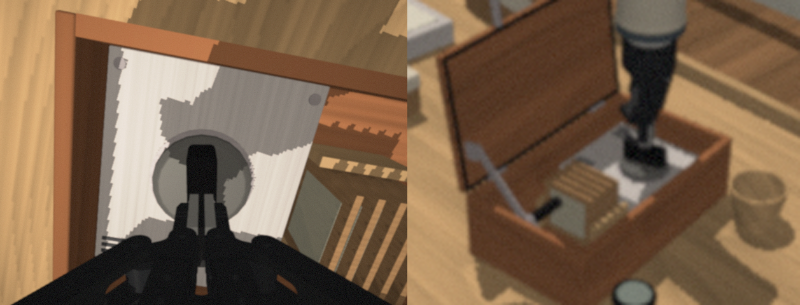

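```bash
python3 - <<'E'
from h import *
p=shot('wrist'); s=manip.state(); R=s['orientation']; P=s['tcp_pos']
for z in(0,-.019):
  for y in(-.02,-.009,0,.009,.02): print(z,y,proj(p,P+R@[0,y,z]).round())
C=np.array([.6483,-.0315,.094]); x=R[:,0]
for k in(-.032,0,.032): print('bar',k,proj(p,C+k*x).round(), proj(p,C+k*x+.009*R[:,1]).round())
cv2.imwrite('pics/w4.png',cv2.resize(p['pixels'][200:480,200:460,::-1],None,fx=2.3,fy=2.1,interpolation=cv2.INTER_CUBIC))
E
```

```text
0 -0.02 [271. 300.]
0 -0.009 [297. 300.]
0 0 [317. 300.]
0 0.009 [338. 300.]
0 0.02 [363. 300.]
-0.019 -0.02 [266. 321.]
-0.019 -0.009 [294. 321.]
-0.019 0 [317. 321.]
-0.019 0.009 [340. 321.]
-0.019 0.02 [368. 321.]
bar -0.032 [317. 398.] [340. 398.]
bar 0 [317. 327.] [341. 327.]
bar 0.032 [317. 247.] [343. 247.]
```

View pics/w4.png

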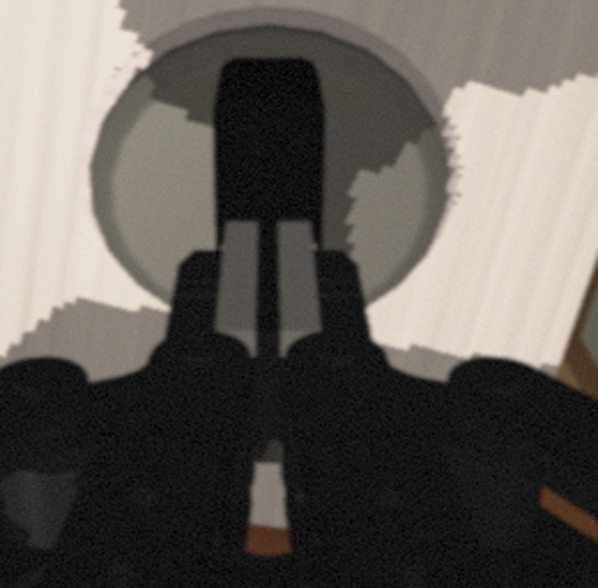

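The two wrist images don't settle whether the bar is held, because the gripper reads shut with no force. A small anticlockwise turn will tell, and it is harmless since the dial goes to its stop anyway.

send_rows --increments '[[1,[0,0,0],[0,0,-0.1]],[1,[0,0,0],[0,0,-0.2]],[1,[0,0,0],[0,0,-0.3]],[1,[0,0,0],[0,0,-0.4]],[1,[0,0,0],[0,0,-0.4]]]'

```text
clock: 12.45
tcp_pos: [0.6482, -0.0315, 0.0696]
orientation: [[0.592, -0.806, -0.0], [-0.806, -0.592, 0.0], [-0.0, 0.0, -1.0]]
ft_force: [0.2, 0.0, -0.6]
opening: 0.0003
grasp_force: 0.0
```

```bash
python3 - <<'E'
from h import *
rep()
p=shot('wrist'); im=p['pixels']
cv2.imwrite('pics/w5.png',cv2.resize(im[180:480,180:480,::-1],None,fx=2,fy=2,interpolation=cv2.INTER_CUBIC))
E
```

```text
t 12.45 pos [ 0.6482 -0.0315  0.0696] yhead -143.72 F [ 0.2  0.  -0.6] T [ 0.032 -0.01  -0.016] open 0.0003 0.0 q6 2.368
```

View pics/w5.png

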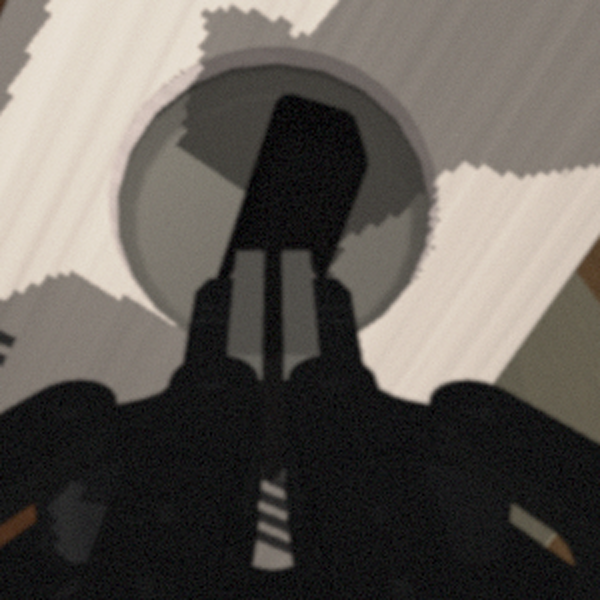

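```bash
python3 - <<'E'
from h import *
p=shot('wrist'); s=manip.state(); R=s['orientation']; P=s['tcp_pos']
print('cam in tool',(R.T@(p['T'][:3,3]-P)).round(4))
for x in(-.011,.011):
  for y,zs in((.0425,(-.013,-.03,-.045)),(.003,(0,-.01,-.02,-.03))):
    for z in zs: print(x,y,z,proj(p,P+R@[x,y,z]).round(), proj(p,P+R@[x,-y,z]).round())
E
```

```text
cam in tool [ 0.0796 -0.0004 -0.1671]
-0.011 0.0425 -0.013 [420. 338.] [214. 338.]
-0.011 0.0425 -0.03 [430. 361.] [204. 361.]
-0.011 0.0425 -0.045 [442. 386.] [193. 386.]
-0.011 0.003 0 [324. 323.] [310. 322.]
-0.011 0.003 -0.01 [324. 334.] [310. 334.]
-0.011 0.003 -0.02 [325. 347.] [310. 347.]
-0.011 0.003 -0.03 [325. 361.] [309. 361.]
0.011 0.0425 -0.013 [424. 289.] [210. 289.]
0.011 0.0425 -0.03 [436. 308.] [199. 308.]
0.011 0.0425 -0.045 [448. 329.] [187. 329.]
0.011 0.003 0 [324. 276.] [310. 276.]
0.011 0.003 -0.01 [325. 286.] [310. 286.]
0.011 0.003 -0.02 [325. 296.] [309. 296.]
0.011 0.003 -0.03 [326. 308.] [309. 308.]
```

The fingers shut above the bar without touching it. Both the open and the shut pictures put the finger tips about 28 mm behind the nominal TCP. I'll open, turn back, go 25 mm lower while watching the force, and close again.

send_rows --increments '[[-1,[0,0,0],[0,0,0.2]],[-1,[0,0,0],[0,0,0.4]],[-1,[0,0,0],[0,0,0.4]],[-1,[0,0,0],[0,0,0.4]],[-1,[0,0,0],[0,0,0.4]]]'

```text
clock: 13.18
tcp_pos: [0.6483, -0.0315, 0.0697]
orientation: [[0.316, -0.949, 0.0], [-0.949, -0.316, 0.0], [0.0, -0.0, -1.0]]
ft_force: [0.0, 0.4, -0.0]
opening: 0.0854
grasp_force: 0.0
```

send_rows --increments '[[-1,[0,0,0.07],[0,0,0]],[-1,[0,0,0.14],[0,0,0]],[-1,[0,0,0.2],[0,0,0]],[-1,[0,0,0.2],[0,0,0]]]'

```text
clock: 13.68
tcp_pos: [0.6477, -0.0314, 0.0448]
orientation: [[0.314, -0.949, -0.001], [-0.949, -0.314, 0.0], [-0.001, 0.001, -1.0]]
ft_force: [0.4, -0.3, 0.8]
opening: 0.0854
grasp_force: 0.0
```

send_rows --grip_force 60 --increments '[[1,[0,0,0],[0,0,0]],[1,[0,0,0],[0,0,0]],[1,[0,0,0],[0,0,0]],[1,[0,0,0],[0,0,0]],[1,[0,0,0],[0,0,0]]]'

```text
clock: 14.3
tcp_pos: [0.6482, -0.0315, 0.046]
orientation: [[0.314, -0.949, 0.0], [-0.949, -0.314, -0.0], [0.0, -0.0, -1.0]]
ft_force: [-2.5, -0.4, 5.0]
opening: 0.0169
grasp_force: 58.7
```

```bash
python3 -c "
from h import *
rep()"
```

```text
t 14.3 pos [ 0.6482 -0.0315  0.046 ] yhead -161.69 F [-2.5 -0.4  5. ] T [-0.04   0.397 -0.001] open 0.0169 58.7 q6 2.682
```

The grip is confirmed: the opening is 17 mm at 59 N. I'll use this 28 mm correction from here on and turn anticlockwise.

send_rows --increments '[[1,[0,0,0],[0,0,-0.11]],[1,[0,0,0],[0,0,-0.22]],[1,[0,0,0],[0,0,-0.33]],[1,[0,0,0],[0,0,-0.444]],[1,[0,0,0],[0,0,-0.444]]]'

```text
clock: 14.92
tcp_pos: [0.6483, -0.0315, 0.0461]
orientation: [[0.621, -0.784, 0.0], [-0.784, -0.621, -0.0], [0.0, -0.0, -1.0]]
ft_force: [-1.8, 0.1, 5.7]
opening: 0.0166
grasp_force: 58.7
```

```bash
python3 -c "
from h import *
rep()"
```

```text
t 14.925 pos [ 0.6483 -0.0315  0.0461] yhead -141.63 F [-1.8  0.1  5.7] T [0.032 0.261 0.023] open 0.0166 58.7 q6 2.332
```

send_rows --increments '[[1,[0,0,0],[0,0,-0.15]],[1,[0,0,0],[0,0,-0.3]],[1,[0,0,0],[0,0,-0.444]],[1,[0,0,0],[0,0,-0.444]]]'

```text
clock: 15.42
tcp_pos: [0.6484, -0.0314, 0.0461]
orientation: [[0.851, -0.525, 0.0], [-0.525, -0.851, 0.0], [0.0, -0.0, -1.0]]
ft_force: [-1.0, 1.1, 5.7]
opening: 0.0169
grasp_force: 58.7
```

```bash
python3 -c "
from h import *
rep()"
```

```text
t 15.425 pos [ 0.6484 -0.0314  0.0461] yhead -121.67 F [-1.   1.1  5.7] T [0.204 0.222 0.011] open 0.0169 58.7 q6 1.983
```

send_rows --increments '[[1,[0,0,0],[0,0,-0.15]],[1,[0,0,0],[0,0,-0.3]],[1,[0,0,0],[0,0,-0.444]],[1,[0,0,0],[0,0,-0.444]]]'

```text
clock: 15.92
tcp_pos: [0.6484, -0.0312, 0.046]
orientation: [[0.979, -0.203, 0.0], [-0.203, -0.979, 0.0], [0.0, -0.0, -1.0]]
ft_force: [-1.0, 2.2, 5.4]
opening: 0.0168
grasp_force: 58.7
```

```bash
python3 -c "
from h import *
rep()"
```

```text
t 15.925 pos [ 0.6484 -0.0312  0.046 ] yhead -101.7 F [-1.   2.2  5.4] T [0.405 0.191 0.025] open 0.0168 58.7 q6 1.634
```

send_rows --increments '[[1,[0,0,0],[0,0,-0.15]],[1,[0,0,0],[0,0,-0.3]],[1,[0,0,0],[0,0,-0.444]],[1,[0,0,0],[0,0,-0.444]]]'

```text
clock: 16.42
tcp_pos: [0.6484, -0.0312, 0.046]
orientation: [[0.99, 0.144, 0.0], [0.144, -0.99, 0.0], [0.0, -0.0, -1.0]]
ft_force: [-1.2, 3.2, 6.0]
opening: 0.0166
grasp_force: 58.8
```

```bash
python3 -c "
from h import *
rep()"
```

```text
t 16.425 pos [ 0.6484 -0.0312  0.046 ] yhead -81.73 F [-1.2  3.2  6. ] T [ 0.555  0.176 -0.08 ] open 0.0166 58.8 q6 1.286
```

send_rows --increments '[[1,[0,0,0],[0,0,-0.1]],[1,[0,0,0],[0,0,-0.2]],[1,[0,0,0],[0,0,-0.2]]]'

```text
clock: 16.8
tcp_pos: [0.6491, -0.0311, 0.0463]
orientation: [[0.956, 0.294, 0.002], [0.294, -0.956, 0.001], [0.002, -0.001, -1.0]]
ft_force: [2.4, 4.5, 5.2]
opening: 0.0168
grasp_force: 113.2
```

```bash
python3 -c "
from h import *
rep()"
```

```text
t 16.8 pos [ 0.6491 -0.0311  0.0463] yhead -72.92 F [2.4 4.5 5.2] T [ 0.847 -0.375 -2.871] open 0.0168 113.2 q6 1.131
```

The torque jumped to −2.9 N m, so the stop is at heading −81.7°, exactly four clicks from the start. I'll back off to it.

send_rows --increments '[[1,[0,0,0],[0,0,0.1]],[1,[0,0,0],[0,0,0.2]],[1,[0,0,0],[0,0,0.2]]]'

```text
clock: 17.18
tcp_pos: [0.6486, -0.0312, 0.0461]
orientation: [[0.99, 0.142, 0.001], [0.142, -0.99, 0.0], [0.001, -0.0, -1.0]]
ft_force: [0.5, 4.6, 5.1]
opening: 0.0166
grasp_force: 58.9
```

```bash
python3 -c "
from h import *
rep()"
```

```text
t 17.175 pos [ 0.6486 -0.0312  0.0461] yhead -81.84 F [0.5 4.6 5.1] T [ 0.67  -0.091  0.128] open 0.0166 58.9 q6 1.288
```

send_rows --increments '[[1,[0,0,0],[0,0,0.15]],[1,[0,0,0],[0,0,0.3]],[1,[0,0,0],[0,0,0.444]],[1,[0,0,0],[0,0,0.6]],[1,[0,0,0],[0,0,0.75]],[1,[0,0,0],[0,0,0.888]],[1,[0,0,0],[0,0,0.888]]]'

```text
clock: 18.05
tcp_pos: [0.6486, -0.0315, 0.046]
orientation: [[0.85, -0.527, 0.001], [-0.527, -0.85, -0.0], [0.001, -0.0, -1.0]]
ft_force: [0.0, 0.5, 6.0]
opening: 0.0169
grasp_force: 58.9
```

send_rows --increments '[[1,[0,0,0],[0,0,0.15]],[1,[0,0,0],[0,0,0.3]],[1,[0,0,0],[0,0,0.444]],[1,[0,0,0],[0,0,0.6]],[1,[0,0,0],[0,0,0.75]],[1,[0,0,0],[0,0,0.888]],[1,[0,0,0],[0,0,0.888]]]'

```text
clock: 18.92
tcp_pos: [0.6483, -0.0318, 0.0461]
orientation: [[0.313, -0.95, 0.0], [-0.95, -0.313, -0.001], [0.001, 0.0, -1.0]]
ft_force: [-0.8, -2.0, 6.5]
opening: 0.0168
grasp_force: 59.1
```

send_rows --increments '[[1,[0,0,0],[0,0,0.15]],[1,[0,0,0],[0,0,0.3]],[1,[0,0,0],[0,0,0.444]],[1,[0,0,0],[0,0,0.444]],[1,[0,0,0],[0,0,0.444]]]'

```text
clock: 19.55
tcp_pos: [0.6481, -0.0318, 0.046]
orientation: [[-0.029, -1.0, -0.0], [-1.0, 0.029, -0.001], [0.001, 0.0, -1.0]]
ft_force: [-2.4, -1.2, 8.4]
opening: 0.0169
grasp_force: 59.3
```

```bash
python3 -c "
from h import *
rep()"
```

```text
t 19.55 pos [ 0.6481 -0.0318  0.046 ] yhead 178.34 F [-2.4 -1.2  8.4] T [-0.264  0.514  0.06 ] open 0.0169 59.3 q6 3.03
```

send_rows --increments '[[-1,[0,0,0],[0,0,0]],[-1,[0,0,0],[0,0,0]],[-1,[0,0,0],[0,0,0]],[-1,[0,0,0],[0,0,0]],[-1,[0,0,-0.5],[0,0,0]],[-1,[0,0,-1],[0,0,0]],[-1,[0,0,-1],[0,0,0]]]'

```text
clock: 20.42
tcp_pos: [0.651, -0.0318, 0.1708]
orientation: [[-0.029, -1.0, 0.008], [-1.0, 0.029, -0.001], [0.001, -0.008, -1.0]]
ft_force: [0.0, 0.0, -1.1]
opening: 0.0857
grasp_force: 0.0
```

send_rows --increments '[[-1,[0,0,-0.5],[0,0,-0.2]],[-1,[0,0,-0.6],[0,0,-0.4]],[-1,[0,0,-0.6],[0,0,-0.4]]]'

```text
clock: 20.8
tcp_pos: [0.6485, -0.0315, 0.2381]
orientation: [[0.28, -0.96, 0.001], [-0.96, -0.28, -0.0], [0.001, -0.001, -1.0]]
ft_force: [-0.3, 0.5, -1.0]
opening: 0.0853
grasp_force: 0.0
```

```bash
cat >d.py <<'E'
from h import *
rep(); p=shot('wrist','w6.png')
im=p['pixels'];c=proj(p,[.6484,-.0314,.094]).round().astype(int); print(c)
yy,xx=np.mgrid[:480,:640]; m=(im.max(2)<45)&(np.hypot(xx-c[0],yy-c[1])<55)
ys,xs=np.where(m); l=cv2.fitLine(np.c_[xs,ys].astype(np.float32),2,0,.01,.01).ravel()
e=[atz(p,l[2:]+k*l[:2],.09) for k in(-30,30)]; d=e[0]-e[1]; print(len(xs),'bar deg',np.degrees(np.arctan2(d[1],d[0]))%180)
for q in PTS:
    r=manip.tip_of(q,p)
    if r: print(q,np.round(r[0]['position'],1),round(r[0]['score'],2),atz(p,r[0]['position'],PTS[q][2]/1000).round(4))
E
python3 d.py
```

```text
t 20.8 pos [ 0.6485 -0.0315  0.2381] yhead -163.71 F [-0.3  0.5 -1. ] T [0.051 0.027 0.019] open 0.0853 0.0 q6 2.717
[317 218]
831 bar deg 90.06817269037646
chest [398.6 215.4] 0.63 [ 0.5649 -0.0331  0.    ]
dial_grip [319.3 212. ] 0.56 [ 0.6476 -0.0347  0.088 ]
stay_thumb [545.3 270.9] 0.75 [ 0.4536 -0.0374  0.08  ]
stay_pivot [545.2 212.3] 0.96 [ 0.4606 -0.0808  0.055 ]
lid_hinge [399.8 357.7] 0.81 [0.5489 0.0631 0.1   ]
```

The bar has settled at about 88°. That is one click clockwise of its start, so five from the stop. Now on to the thumb grip.

send_rows --increments '[[-1,[-0.19,0.77,0],[0,0,0]],[-1,[-0.19,0.77,0],[0,0,0]],[-1,[-0.19,0.77,0],[0,0,0]]]'

```text
clock: 21.52
tcp_pos: [0.5512, -0.0355, 0.2378]
orientation: [[0.28, -0.96, -0.001], [-0.96, -0.28, 0.0], [-0.0, 0.001, -1.0]]
ft_force: [0.2, 1.2, -0.4]
opening: 0.0854
grasp_force: 0.0
```

send_rows --increments '[[-1,[-0.19,0.77,0],[0,0,0]],[-1,[-0.19,0.77,0],[0,0,0]],[-1,[-0.19,0.77,0],[0,0,0]]]'

```text
clock: 21.9
tcp_pos: [0.4571, -0.0397, 0.2378]
orientation: [[0.28, -0.96, -0.0], [-0.96, -0.28, 0.0], [-0.0, 0.0, -1.0]]
ft_force: [1.1, 0.2, -0.7]
opening: 0.0854
grasp_force: 0.0
```

send_rows --increments '[[-1,[0,0,0],[0,0,-0.2]],[-1,[0,0,0],[0,0,-0.4]],[-1,[0,0,0],[0,0,-0.6]],[-1,[0,0,0],[0,0,-0.8]],[-1,[0,0,0],[0,0,-0.915]]]'

```text
clock: 22.52
tcp_pos: [0.4598, -0.0398, 0.2376]
orientation: [[0.845, -0.534, 0.001], [-0.534, -0.845, -0.0], [0.001, -0.0, -1.0]]
ft_force: [-0.5, -0.5, -0.1]
opening: 0.0855
grasp_force: 0.0
```

send_rows --increments '[[0,[0,0,0.1],[0,0,-0.2]],[0,[0,0,0.2],[0,0,-0.4]],[0,[0,0,0.3],[0,0,-0.6]],[0,[0,0,0.4],[0,0,-0.8]],[0,[0,0,0.4],[0,0,-0.915]],[0,[0,0,0.4],[0,0,-0.915]]]'

```text
clock: 23.28
tcp_pos: [0.4595, -0.0398, 0.1895]
orientation: [[0.989, 0.15, 0.0], [0.15, -0.989, -0.0], [0.0, 0.0, -1.0]]
ft_force: [0.2, 0.3, 0.7]
opening: 0.0429
grasp_force: 0.0
```

```bash
python3 - <<'E'
from h import *
rep(); p=shot('wrist','w7.png')
for q in PTS:
    r=manip.tip_of(q,p)
    for k in r[:2]: print(q,np.round(k['position'],1),round(k['score'],2),atz(p,k['position'],PTS[q][2]/1000).round(4))
print('expected',[proj(p,[.456+a*.9885,-.039+a*.151,.08]).round() for a in(-.032,0,.024)])
E
```

```text
t 23.275 pos [ 0.4595 -0.0398  0.1895] yhead -81.37 F [0.2 0.3 0.7] T [ 0.013  0.04  -0.009] open 0.0429 0.0 q6 1.204
chest [326.4  77.6] 0.94 [ 0.5617 -0.0327  0.    ]
stay_thumb [313.3 232.8] 0.66 [ 0.4576 -0.0384  0.08  ]
stay_pivot [375.  226.4] 0.75 [ 0.462  -0.0838  0.055 ]
lid_hinge [157.5  63.3] 0.71 [0.5483 0.0635 0.1   ]
expected [array([314., 278.]), array([314., 235.]), array([314., 201.])]
```

View pics/w7.png

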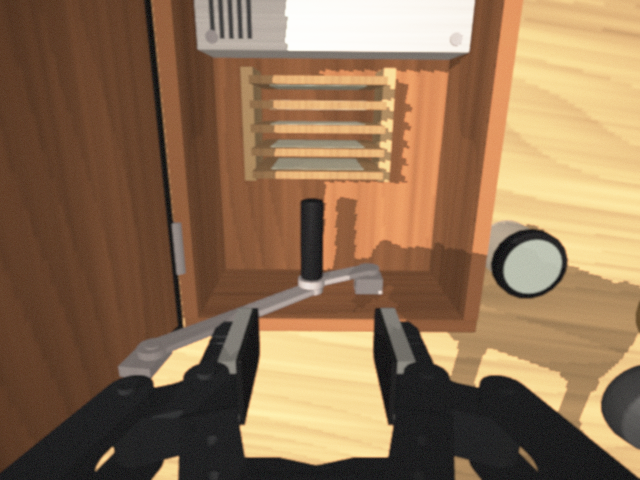

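The tenth and last view shows the thumb grip from (312,200) to (312,278) px, within 2 px of where I expected it. There is room for the 43 mm wide fingers. I descend, grip lightly and check.

send_rows --increments '[[0,[-0.01,-0.018,0.45],[0,0,0]],[0,[-0.01,-0.018,0.9],[0,0,0]],[0,[-0.01,-0.018,0.9],[0,0,0]],[0,[-0.01,-0.018,0.9],[0,0,0]]]'

```text
clock: 24.12
tcp_pos: [0.4574, -0.0379, 0.0831]
orientation: [[0.989, 0.151, 0.001], [0.151, -0.989, -0.0], [0.001, 0.0, -1.0]]
ft_force: [0.1, 0.6, -0.1]
opening: 0.0429
grasp_force: 0.0
```

send_rows --increments '[[0,[0,0,0.13],[0,0,0]],[0,[0,0,0.26],[0,0,0]],[0,[0,0,0.39],[0,0,0]],[0,[0,0,0.39],[0,0,0]]]'

```text
clock: 24.62
tcp_pos: [0.4575, -0.0379, 0.0362]
orientation: [[0.989, 0.151, 0.002], [0.151, -0.989, -0.0], [0.002, 0.001, -1.0]]
ft_force: [-0.6, -0.0, 0.1]
opening: 0.0425
grasp_force: 0.0
```

send_rows --grip_force 25 --increments '[[1,[0,0,0],[0,0,0]],[1,[0,0,0],[0,0,0]],[1,[0,0,0],[0,0,0]],[1,[0,0,0],[0,0,0]]]'

```text
clock: 25.12
tcp_pos: [0.4574, -0.0371, 0.0361]
orientation: [[0.989, 0.15, 0.002], [0.15, -0.989, 0.001], [0.002, -0.0, -1.0]]
ft_force: [0.7, 10.9, 12.4]
opening: 0.0152
grasp_force: 24.6
```

```bash
python3 -c "
from h import *
rep()"
```

```text
t 25.125 pos [ 0.4574 -0.0371  0.0361] yhead -81.35 F [ 0.7 10.9 12.4] T [ 1.825 -0.064 -0.095] open 0.0152 24.6 q6 1.207
```

send_rows --increments '[[1,[0,0.019,-0.029],[0,0,0]],[1,[0,0.041,-0.058],[0,0,0]],[1,[0,0.066,-0.085],[0,0,0]],[1,[0,0.066,-0.085],[0,0,0]]]'

```text
clock: 25.62
tcp_pos: [0.4583, -0.0439, 0.0466]
orientation: [[0.989, 0.15, 0.002], [0.15, -0.989, 0.002], [0.002, -0.002, -1.0]]
ft_force: [1.3, 28.5, 21.3]
opening: 0.015
grasp_force: 25.8
```

```bash
python3 -c "
from h import *
rep()"
```

```text
t 25.625 pos [ 0.4583 -0.0439  0.0466] yhead -81.39 F [ 1.3 28.5 21.3] T [ 4.585 -0.096 -0.108] open 0.015 25.8 q6 1.19
```

The force points radially outward, which means my arc is about 2.5 mm too tight. I correct for that as I continue.

send_rows --increments '[[1,[0,-0.01,-0.02],[0,0,0]],[1,[0,0.012,-0.04],[0,0,0]],[1,[0,0.042,-0.066],[0,0,0]],[1,[0,0.068,-0.083],[0,0,0]],[1,[0,0.068,-0.083],[0,0,0]]]'

```text
clock: 26.25
tcp_pos: [0.4596, -0.0528, 0.0563]
orientation: [[0.989, 0.15, 0.002], [0.15, -0.989, 0.001], [0.002, -0.001, -1.0]]
ft_force: [0.5, 17.3, 16.7]
opening: 0.0151
grasp_force: 27.4
```

```bash
python3 - <<'E'
from h import *
rep(); p=shot('top')
for l in('lid_handle','stay_thumb'): print(l,[(np.round(r['position'],1),round(r['score'],2)) for r in manip.tip_of(l,p)[:2]])
E
```

```text
t 26.25 pos [ 0.4596 -0.0528  0.0563] yhead -81.38 F [ 0.5 17.3 16.7] T [ 2.855 -0.069 -0.085] open 0.0151 27.4 q6 1.174
lid_handle [(array([284.9, 228.2]), 0.88)]
stay_thumb []
```

send_rows --increments '[[1,[0,-0.01,-0.01],[0,0,0]],[0,[0,-0.01,-0.01],[0,0,0]],[0,[0,-0.01,-0.01],[0,0,0]],[0,[0,-0.01,-0.01],[0,0,0]],[0,[0,-0.01,-0.5],[0,0,0]],[0,[0,-0.01,-0.9],[0,0,0]],[0,[0,-0.01,-0.9],[0,0,0]]]'

```text
clock: 27.28
tcp_pos: [0.4607, -0.0529, 0.1661]
orientation: [[0.989, 0.151, 0.006], [0.151, -0.989, -0.001], [0.005, 0.002, -1.0]]
ft_force: [-0.1, -0.5, 0.1]
opening: 0.0427
grasp_force: 0.0
```

send_rows --increments '[[0,[0,0.1,-0.3],[0,0,0]],[0,[0,0.2,-0.6],[0,0,0]],[0,[0,0.3,-0.6],[0,0,0]],[0,[0,0.3,-0.6],[0,0,0]]]'

```text
clock: 27.78
tcp_pos: [0.4638, -0.0884, 0.234]
orientation: [[0.989, 0.15, -0.001], [0.15, -0.989, 0.0], [-0.001, -0.001, -1.0]]
ft_force: [-0.6, 0.2, 0.3]
opening: 0.0425
grasp_force: 0.0
```

```bash
cat > lid.py <<'E'
from h import *
rep()
q=[.5627,-.0350,np.radians(188.7)]
def hand(th): # lid angle -> handle in chest mm ; th=0 open
    a=np.arctan2(241,-41)-th; return (0,-100+244.4*np.cos(a),100+244.4*np.sin(a))
for n in('top','side','wrist'):
    p=shot(n)
    for r in manip.tip_of('lid_handle',p)[:2]:
        f=lambda t:proj(p,w(q,hand(t[0])))-r['position']
        s=least_squares(f,[.1]); print(n,np.round(r['position'],1),round(r['score'],2),'lid',s.x.round(3),'res',f(s.x).round(1))
    r=manip.tip_of('stay_thumb',p)
    if r: 
        u=r[0]['position']; P=lambda a:w(q,(106,30+50*np.cos(a),55+50*np.sin(a)))
        s=least_squares(lambda t:proj(p,P(t[0]))-u,[2.2]); print(n,'thumb ang',np.degrees(s.x),r[0]['score'],s.fun.round(1))
E
python3 lid.py
```

```text
t 27.775 pos [ 0.4638 -0.0884  0.234 ] yhead -81.38 F [-0.6  0.2  0.3] T [0.014 0.036 0.016] open 0.0425 0.0 q6 1.106
top [284.  227.9] 0.96 lid [0.063] res [-0.4 -2.2]
top thumb ang [120.78458016] 0.76 [0.2 0.7]
side [314.1 192.7] 0.72 lid [0.043] res [ 0.6 -2.8]
side thumb ang [129.29178572] 0.76 [1.2 3.3]
wrist thumb ang [122.7354842] 0.91 [-0.1  0.5]
```

The knee is past centre, with the thumb at about 122° from 150°, and the lid has moved only about 0.05 rad. I rise and go over the handle.

send_rows --increments '[[0,[0,0,-0.5],[0,0,0]],[0,[0,0,-1],[0,0,0]],[0,[0,0,-1],[0,0,0]]]'

```text
clock: 28.6
tcp_pos: [0.4661, -0.0885, 0.3593]
orientation: [[0.989, 0.151, 0.007], [0.151, -0.989, -0.002], [0.007, 0.003, -1.0]]
ft_force: [-0.0, 0.1, -0.9]
opening: 0.0427
grasp_force: 0.0
```

send_rows --increments '[[0,[0.2,0,-0.3],[0,0,0]],[0,[0.44,-0.4,-0.3],[0,0,0]],[0,[0.44,-0.69,-0.3],[0,0,0]],[0,[0.44,-0.69,-0.3],[0,0,0]]]'

```text
clock: 29.1
tcp_pos: [0.5035, 0.0038, 0.3902]
orientation: [[0.988, 0.154, -0.001], [0.154, -0.988, 0.0], [-0.001, -0.001, -1.0]]
ft_force: [0.2, -0.2, 0.3]
opening: 0.0429
grasp_force: 0.0
```

send_rows --increments '[[0,[0.44,-0.69,0],[0,0,0]],[0,[0.44,-0.69,0],[0,0,0]],[0,[0.44,-0.69,0],[0,0,0]],[0,[0.44,-0.69,0],[0,0,0]]]'

```text
clock: 29.6
tcp_pos: [0.5435, 0.0909, 0.3905]
orientation: [[0.989, 0.151, -0.001], [0.151, -0.989, -0.0], [-0.001, 0.0, -1.0]]
ft_force: [-0.6, -0.2, -0.1]
opening: 0.0426
grasp_force: 0.0
```

```bash
python3 lid.py; python3 - <<'E'
from h import *
p=shot('wrist')
for r in manip.tip_of('lid_handle',p)[:2]: print(r['position'],r['score'],atz(p,r['position'],.343))
print(proj(p,[.5434,.0912,.343]))
im=p['pixels']; c=proj(p,[.5434,.0912,.343]).astype(int)
for dv in(-60,-40,-20,0): print(dv,[int(v) for v in im[c[1]+dv,c[0]-50:c[0]+51:5].mean(1)])
E
```

```text
t 29.6 pos [0.5435 0.0909 0.3905] yhead -81.34 F [-0.6 -0.2 -0.1] T [ 0.073 -0.043 -0.019] open 0.0426 0.0 q6 1.477
top [281.7 229.6] 0.72 lid [0.039] res [-0.7 -3.3]
top thumb ang [112.78530333] 0.66 [-0.5 -2.1]
side [312.7 189.6] 0.77 lid [0.012] res [ 0.  -0.1]
side thumb ang [132.15089753] 0.49 [0.7 1.5]
wrist [306.9 259.5] 0.86 lid [0.036] res [-0.1  2. ]
wrist thumb ang [122.55589685] 0.8 [-0.5  2.3]
[309.8, 261.0] 0.55 [0.54356392 0.09455514 0.343     ]
[57.5, 173.4] 0.28 [0.57115649 0.22833644 0.343     ]
[315.86051507 262.15332787]
-60 [157, 156, 161, 164, 161, 165, 164, 148, 164, 148, 122, 107, 69, 43, 45, 42, 70, 68, 67, 56, 63]
-40 [161, 162, 159, 157, 157, 158, 153, 149, 168, 150, 121, 108, 65, 46, 47, 43, 68, 67, 65, 63, 64]
-20 [145, 147, 151, 151, 146, 145, 140, 152, 163, 153, 115, 108, 51, 45, 45, 46, 69, 59, 67, 64, 64]
0 [168, 161, 164, 158, 159, 160, 159, 149, 167, 147, 115, 107, 50, 51, 49, 51, 65, 61, 62, 64, 63]
```

send_rows --increments '[[0,[0,-0.02,0.3],[0,0,0]],[0,[0,-0.02,0.5],[0,0,0]],[0,[0,-0.02,0.65],[0,0,0]],[0,[0,-0.02,0.77],[0,0,0]],[0,[0,-0.02,0.77],[0,0,0]]]'

```text
clock: 30.78
tcp_pos: [0.5429, 0.094, 0.2979]
orientation: [[0.989, 0.151, -0.001], [0.151, -0.989, -0.0], [-0.001, -0.0, -1.0]]
ft_force: [-1.0, 0.5, -0.7]
opening: 0.0424
grasp_force: 0.0
```

send_rows --grip_force 30 --increments '[[1,[0,0,0],[0,0,0]],[1,[0,0,0],[0,0,0]],[1,[0,0,0],[0,0,0]],[1,[0,0,0],[0,0,0]]]'

```text
clock: 31.28
tcp_pos: [0.5437, 0.0941, 0.2995]
orientation: [[0.989, 0.151, 0.002], [0.151, -0.989, 0.0], [0.002, -0.0, -1.0]]
ft_force: [-1.2, 0.3, 6.8]
opening: 0.0107
grasp_force: 29.3
```

```bash
python3 -c "
from h import *
rep()"
```

```text
t 31.275 pos [0.5437 0.0941 0.2995] yhead -81.32 F [-1.2  0.3  6.8] T [ 0.198  0.154 -0.02 ] open 0.0107 29.3 q6 1.482
```

Holding the handle, with the opening at 10.7 mm. Next I work out the arc.

```bash
python3 - <<'E'
import numpy as np
A=np.radians(np.linspace(97.2,1.64,31)); y=244.4*np.cos(A); z=244.4*np.sin(A)
for k in range(5):
    i=6*k; print(k,[(round((y[i+j]-y[i])/120,3),round(-(z[i+j]-z[i])/120,3)) for j in range(1,7)])
E
```

```text
0 [(np.float64(0.113), np.float64(-0.011)), (np.float64(0.226), np.float64(-0.016)), (np.float64(0.339), np.float64(-0.014)), (np.float64(0.452), np.float64(-0.007)), (np.float64(0.564), np.float64(0.008)), (np.float64(0.676), np.float64(0.028))]
1 [(np.float64(0.11), np.float64(0.026)), (np.float64(0.219), np.float64(0.059)), (np.float64(0.325), np.float64(0.097)), (np.float64(0.429), np.float64(0.142)), (np.float64(0.531), np.float64(0.192)), (np.float64(0.629), np.float64(0.247))]
2 [(np.float64(0.095), np.float64(0.061)), (np.float64(0.187), np.float64(0.127)), (np.float64(0.275), np.float64(0.198)), (np.float64(0.359), np.float64(0.274)), (np.float64(0.439), np.float64(0.355)), (np.float64(0.514), np.float64(0.44))]
3 [(np.float64(0.07), np.float64(0.089)), (np.float64(0.135), np.float64(0.182)), (np.float64(0.195), np.float64(0.278)), (np.float64(0.249), np.float64(0.377)), (np.float64(0.298), np.float64(0.479)), (np.float64(0.341), np.float64(0.584))]
4 [(np.float64(0.037), np.float64(0.107)), (np.float64(0.068), np.float64(0.216)), (np.float64(0.093), np.float64(0.326)), (np.float64(0.112), np.float64(0.438)), (np.float64(0.125), np.float64(0.55)), (np.float64(0.131), np.float64(0.663))]
```

send_rows --increments '[[1,[0,0.113,-0.011],[0,0,0]],[1,[0,0.226,-0.016],[0,0,0]],[1,[0,0.339,-0.014],[0,0,0]],[1,[0,0.452,-0.007],[0,0,0]],[1,[0,0.564,0.008],[0,0,0]],[1,[0,0.676,0.028],[0,0,0]],[1,[0,0.676,0.028],[0,0,0]]]'

```text
clock: 32.15
tcp_pos: [0.5554, 0.0126, 0.2948]
orientation: [[0.989, 0.15, -0.001], [0.15, -0.989, -0.0], [-0.001, 0.0, -1.0]]
ft_force: [-2.2, -1.1, 0.6]
opening: 0.0106
grasp_force: 31.0
```

```bash
python3 -c "
from h import *
rep()"
```

```text
t 32.15 pos [0.5554 0.0126 0.2948] yhead -81.4 F [-2.2 -1.1  0.6] T [-0.121  0.38  -0.07 ] open 0.0106 31.0 q6 1.336
```

send_rows --increments '[[1,[0,0.11,0.026],[0,0,0]],[1,[0,0.219,0.059],[0,0,0]],[1,[0,0.325,0.097],[0,0,0]],[1,[0,0.429,0.142],[0,0,0]],[1,[0,0.531,0.192],[0,0,0]],[1,[0,0.629,0.247],[0,0,0]],[1,[0,0.629,0.247],[0,0,0]]]'

```text
clock: 33.02
tcp_pos: [0.5668, -0.062, 0.2649]
orientation: [[0.989, 0.15, -0.001], [0.15, -0.989, -0.0], [-0.001, 0.0, -1.0]]
ft_force: [-4.3, -2.3, -1.0]
opening: 0.0108
grasp_force: 30.8
```

```bash
python3 -c "
from h import *
rep()"
```

```text
t 33.025 pos [ 0.5668 -0.062   0.2649] yhead -81.38 F [-4.3 -2.3 -1. ] T [-0.212  0.728 -0.084] open 0.0108 30.8 q6 1.207
```

send_rows --increments '[[1,[-0.001,0.095,0.061],[0,0,0]],[1,[-0.002,0.187,0.127],[0,0,0]],[1,[-0.003,0.275,0.198],[0,0,0]],[1,[-0.004,0.359,0.274],[0,0,0]],[1,[-0.005,0.439,0.355],[0,0,0]],[1,[-0.006,0.514,0.44],[0,0,0]],[1,[-0.006,0.514,0.44],[0,0,0]]]'

```text
clock: 33.9
tcp_pos: [0.5758, -0.1227, 0.2121]
orientation: [[0.989, 0.15, -0.0], [0.15, -0.989, -0.0], [-0.0, 0.0, -1.0]]
ft_force: [-0.8, -1.9, -1.7]
opening: 0.0109
grasp_force: 30.4
```

```bash
python3 -c "
from h import *
rep()"
```

```text
t 33.9 pos [ 0.5758 -0.1227  0.2121] yhead -81.37 F [-0.8 -1.9 -1.7] T [-0.126  0.171 -0.041] open 0.0109 30.4 q6 1.109
```

send_rows --increments '[[1,[0,0.07,0.089],[0,0,0]],[1,[0,0.135,0.182],[0,0,0]],[1,[0,0.195,0.278],[0,0,0]],[1,[0,0.249,0.377],[0,0,0]],[1,[0,0.298,0.479],[0,0,0]],[1,[0,0.341,0.584],[0,0,0]],[1,[0,0.341,0.584],[0,0,0]]]'

```text
clock: 34.78
tcp_pos: [0.5817, -0.1627, 0.1417]
orientation: [[0.989, 0.151, -0.001], [0.151, -0.989, 0.0], [-0.001, -0.0, -1.0]]
ft_force: [-1.3, -1.6, -2.1]
opening: 0.0112
grasp_force: 30.5
```

```bash
python3 -c "
from h import *
rep()"
```

```text
t 34.775 pos [ 0.5817 -0.1627  0.1417] yhead -81.34 F [-1.3 -1.6 -2.1] T [-0.091  0.146 -0.027] open 0.0112 30.5 q6 1.048
```

send_rows --increments '[[1,[0,0.037,0.107],[0,0,0]],[1,[0,0.068,0.216],[0,0,0]],[1,[0,0.093,0.326],[0,0,0]],[1,[0,0.112,0.438],[0,0,0]],[1,[0,0.119,0.5],[0,0,0]],[1,[0,0.125,0.55],[0,0,0]],[1,[0,0.128,0.6],[0,0,0]],[1,[0,0.13,0.63],[0,0,0]],[1,[0,0.13,0.63],[0,0,0]]]'

```text
clock: 35.9
tcp_pos: [0.584, -0.1776, 0.067]
orientation: [[0.989, 0.151, -0.0], [0.151, -0.989, 0.0], [-0.0, -0.0, -1.0]]
ft_force: [-3.1, 0.6, -1.8]
opening: 0.0107
grasp_force: 29.9
```

```bash
python3 -c "
from h import *
rep()"
```

```text
t 35.9 pos [ 0.584  -0.1776  0.067 ] yhead -81.32 F [-3.1  0.6 -1.8] T [ 0.282  0.413 -0.077] open 0.0107 29.9 q6 1.026
```

Not yet seated, so I lower in 1 mm steps until the rim pushes back.

send_rows --increments '[[1,[0,0,0.01],[0,0,0]],[1,[0,0,0.02],[0,0,0]],[1,[0,0,0.03],[0,0,0]],[1,[0,0,0.03],[0,0,0]]]'

```text
clock: 36.4
tcp_pos: [0.5842, -0.1778, 0.0645]
orientation: [[0.989, 0.151, 0.001], [0.151, -0.989, -0.0], [0.001, 0.0, -1.0]]
ft_force: [-7.2, 2.1, 13.4]
opening: 0.0108
grasp_force: 31.3
```

send_rows --increments '[[1,[0,0,0.01],[0,0,0]],[1,[0,0,0.02],[0,0,0]],[1,[0,0,0.02],[0,0,0]]]'

```text
clock: 36.78
tcp_pos: [0.5848, -0.1778, 0.0636]
orientation: [[0.989, 0.151, 0.002], [0.151, -0.989, -0.001], [0.002, 0.001, -1.0]]
ft_force: [-13.0, 6.0, 37.6]
opening: 0.0107
grasp_force: 34.0
```

```bash
python3 -c "
from h import *
rep()"
```

```text
t 36.775 pos [ 0.5848 -0.1778  0.0636] yhead -81.31 F [-13.    6.   37.6] T [ 0.99   1.927 -0.067] open 0.0107 34.0 q6 1.026
```

The lid is seated, with the rim pushing back. I relieve most of the push, open only to 30 mm so the fingers clear the lid edge, and rise.

send_rows --increments '[[1,[0,0,-0.02],[0,0,0]],[1,[0,0,-0.02],[0,0,0]],[0.3,[0,0,-0.02],[0,0,0]],[0.3,[0,0,-0.02],[0,0,0]],[0.3,[0,0,-0.02],[0,0,0]],[0.3,[0,0,-0.02],[0,0,0]],[0.3,[0,0,-0.2],[0,0,0]],[0.3,[0,0,-0.5],[0,0,0]],[0.3,[0,0,-1],[0,0,0]],[0.3,[0,0,-1],[0,0,0]]]'

```text
clock: 38.02
tcp_pos: [0.5864, -0.1787, 0.1858]
orientation: [[0.989, 0.151, 0.007], [0.151, -0.989, -0.003], [0.007, 0.004, -1.0]]
ft_force: [0.9, -0.4, 0.3]
opening: 0.0298
grasp_force: 0.0
```

send_rows --increments '[[0.3,[0,0,-0.5],[0,0,0]],[0.3,[0,0,-1],[0,0,0]],[0.3,[0,0,-1],[0,0,0]],[0.3,[0,0,-1],[0,0,0]]]'

```text
clock: 38.52
tcp_pos: [0.5837, -0.1777, 0.3005]
orientation: [[0.989, 0.151, -0.001], [0.151, -0.989, 0.0], [-0.001, -0.0, -1.0]]
ft_force: [0.3, -0.3, -0.4]
opening: 0.0297
grasp_force: 0.0
```

```bash
python3 lid.py; python3 - <<'E'
from h import *
p=shot('top')
for l in['loupe','lens_hood','blower','slide_box','hygrometer','carrier','reservoir']:
    print(l,[(atz(p,r['position'],0).round(3),round(r['score'],2)) for r in manip.tip_of(l,p)[:1]])
E
```

```text
t 38.525 pos [ 0.5837 -0.1777  0.3005] yhead -81.33 F [ 0.3 -0.3 -0.4] T [-0.011  0.057  0.015] open 0.0297 0.0 q6 1.026
top [395.2 230.2] 0.96 lid [1.828] res [-2.1 -1.7]
top thumb ang [7.10881717] 0.69 [-98.5  48. ]
side [388.3 294.4] 0.58 lid [1.756] res [1.4 0.1]
wrist [319.8 206.1] 0.91 lid [1.675] res [-4.2 -1.3]
loupe []
lens_hood [(array([ 0.723, -0.181,  0.   ]), 0.58)]
blower [(array([0.341, 0.376, 0.   ]), 0.74)]
slide_box [(array([0.493, 0.427, 0.   ]), 0.86)]
hygrometer [(array([ 0.424, -0.392,  0.   ]), 0.91)]
carrier [(array([ 0.607, -0.412,  0.   ]), 0.74)]
reservoir [(array([ 0.31 , -0.398,  0.   ]), 0.58)]
```

The lid is shut and the bystanders have not moved. Handing in.

```bash
python3 -c "
from station import manip
print(manip.hand_in())"
```

```text
the job is handed in; nothing more can be done
None
```

The job is done and handed in (about 39 s of the 72 s used; no verdict came back): the dial went to its stop and five clicks back clockwise, the stay was unlocked, and the lid was lowered under hold until shut, with every bystander I could re-check in place; the loupe and red-mounted slide were not seen in the last camera check.

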